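# Index the sample vise on its click-stop swivel base

## Robot

A 6-joint arm with a two-finger parallel gripper is mounted at the origin on the work surface. World frame = base frame: x ahead of the robot, y to its left, z up, the work surface at z = 0. Lengths are in m, angles in degrees, forces in N, time in s.
With the tool pointing down it reaches from about 0.15 to 0.775 m from the base axis. Payload 6.1 kg.
Tool frame: the origin (TCP) lies midway between the tips of the shut fingers; the grasp point (between the pads) lies 19 mm behind it; z points along the fingers, y is the line along which they close (so a half turn about z gives the same grasp; the last joint's range is limited). The gripper opens to 85 mm and grips with 20 to 120 N. Pads are 22 mm wide; open, the fingers measure 114 mm over their backs; the gripper's body (76 mm by 85 mm) begins 54 mm behind the grasp point. The pads swing forward as they close: fully open they stand 13 mm farther back than shut.
Start: joints at [67.38, 7.208, -2.269, 80.523, 0, 90], TCP at [0.202, 0.485, 0.231] pointing down, gripper open.
Joint ranges: [-155.77, 155.77], [-54.66, 111.73], [-72.52, 77.12], [-102.08, 115.82], [-83.92, 84.16], [-180, 180]. Speed limits (degrees/s): [136.94, 136.94, 172.46, 180, 180, 180].

## Interface

Orientations are given as [roll, pitch, yaw] about the fixed x, y, z axes, in that order (R = Rz(yaw) Ry(pitch) Rx(roll)).
In Python, from bench import status, optics, ctrl, nets gives the robot as it stands. The module is installed in compiled form; this text tells all that it offers.
- The arm moves only by the tool servo_tool, never from a script. Its arguments are lists of equal length, an entry for each row: "travel": the shift along the tool's x, y, z in m, a list of three; "twist": the turn about the tool's z in rad. A call has 1 to 20 rows; each row shifts and turns the commanded pose from where the row before left it, along the tool's axes as they then stand; what a row does not reach is not made up. A row lasts 1/12 s, in which the tool goes at most 41.7 mm and 7.16 degrees, less where a joint would pass 70% of its speed; a pose out of reach is approached as far as the arm can. A call with a gripper value outside its range is refused whole. "fingers" is the closure in counts, from 0 (fully open) to 255 (shut), set as the call begins (left out, the last holds). The fingers move at their own pace and stop on an object; "grip_force" is the grip in N (left out, the last holds). Time passes only in rows, so rows that do not move let the fingers close. It gives the time, the measured TCP pose, the force, the opening and the grip force at its end, in the units of the state.
- status.read_state(): the state, without advancing time (a new reading comes with each control period).
- optics.grab_frame(name): name is "scene" or "top" or "wrist"; returns (picture, depth): 400x640x3 uint8, blue, green, red; 400x640 float32, m along the optical axis (not along the pixel's ray), 0 where there is no reading.
- optics.camera_params(name): a dict with "mtx" (3x3 intrinsics, pixels), "rvec" (rotation vector, rad) and "tvec" (3), from world to camera coordinates, as OpenCV has them. Camera axes: x right, y down, z forward; pixel columns grow to the right and rows downward; lengths in m; the calibration is good to about 2 mm. The wrist camera is an equidistant fisheye: a pixel r from the principal point sees the ray r / f radians off the axis. A picture is of the moment at which its call begins: read the wrist's pose just before it. camera_params takes no time and is no camera call; for the wrist camera it gives the pose at the moment of the call.
- ctrl.hand_in(): hands the job in; it is judged then, once.
Trained networks look in the newest picture that a camera, given by its name, has taken for a name from the list of things; names that differ only in an ending like _2 or _b are one class to them, and where a whole thing is asked for, a point or a joint stands for the part that bears it (a point fixed in the world has none). Each returns a list of dicts, best first, with "conf" (0 to 1); they miss things now and then, are a little off and sometimes report something else, mostly with a low value. They report only what shows in the picture. A call takes as long as a camera call. They do not tell look-alikes from the thing itself.
- nets.find_in(camera, query): "centre" ([row, column] in pixels, amid what is visible of it).
The state is a dict: "time": time; "joint_positions": joint angles; "joint_vel": joint speeds; "joint_torque": joint torques, N m; "position": TCP position; "ee_rot": TCP orientation; "ft_force": force on the tool from outside, world axes, zero at the start; "moment": the same for the moment, N m; "opening": opening from 0.0 (shut) to 1.0 (fully open); "grip_force": force on a finger pad.
Only numpy, scipy, OpenCV 4.12 (cv2) and the standard library are available. Lean on these libraries where they do the work, as an engineer would, in place of code of your own. Each camera call takes 0.05 s, during which the arm holds its last target. There are 200 camera calls.

## Task

Swing the sample vise that holds the green block round on its clicking swivel base, by its upright black handle, until its steel arm sits in the click three steps counter-clockwise (seen from above) of the red stud on its base, then let go. Leave the vise with the yellow block as it is.

Things in the scene. Friction and masses are not known exactly. Their poses are not given: they have to be found in the camera images.
- green_base: Fixed grey round base, 176 mm across, 18 mm high, of the small blue vise with the green block. Origin: centre of its underside, on the upright swivel axis; z up. 12 white marks on top, every 30 degrees, one per click. It is drawn into the nearest click and stays there; it turns 100 degrees either way from the base's -x. Block and jaws stay within 60 mm of the axis, up to 86 mm above the bench.
- red_stud: Red round stud, 16 mm across and 7 mm high, fixed on one of the marks of the green block's base, 77 mm from the swivel axis; origin: centre of its underside, 18 mm above the bench. A blue, a white and a black stud like it sit on other marks, and the yellow block's base has its own studs, none of which matter. The arm passes above the studs.
- green_grip (a point): Middle of the upright black handle at the end of the green vise's flat steel arm (12 mm wide, 28 to 36 mm above the bench), 115 mm from the swivel axis, 72 mm above the bench. The handle is a sleeve 22 mm in diameter, 37 to 99 mm above the bench, free to turn on its own axis; led round its arc it needs about 2 to 6 N to pass from click to click. -x points out along the arm.
- yellow_grip (a point): The same point on the handle of the second, identical vise, the one that holds the yellow block, which must stay as it is.
There are look-alikes about, which are no part of the job. Leave any orange look-alike of the green_base alone.

How it is judged (in metres and radians):
At the end, for the whole second after the job is handed in: The green vise's arm rests three clicks (90 degrees, within 10) counter-clockwise of the red stud on its base, let go; the yellow vise's handle is within 30 mm of where it was (x of red_stud in the frame of green_grip between 0.1016 and 0.1284 m and y of red_stud in the frame of green_grip above 0.05 m and distance of yellow_grip from where it was at the start of the episode below 0.03 m); the robot touches nothing.
It fails at once if the vise with the yellow block is turned (distance of yellow_grip from where it was at the start of the episode above 0.03 m).
It also fails if it takes over 32 s, if anything falls off the work surface, if the arm or the gripper's body presses on something with over 40 N, if the wrist force passes 120 N, or if a joint passes its speed limit or range.

## Working session

There is one attempt and no reset: what is moved stays moved. The work goes in short steps, Python scripts to look and compute and a tool call to move; the robot and the scene stay as the last step left them, time stands still between calls to the robot, and variables do not carry over. Pictures are saved under pics/ and viewed, at most 10 in all, crops included, and the job is handed in when it is done.

Besides the shell and the picture viewer there is one more tool, called in YAML: its name, and indented under it one key for each argument. servo_tool: Moves the arm, as the interface text tells. Its arguments: {"type":"object","properties":{"travel":{"type":"array","items":{"type":"array","items":{"type":"number"}}},"twist":{"type":"array","items":{"type":"number"}},"fingers":{"type":"number"},"grip_force":{"type":"number"}},"required":["travel","twist"]}

```bash
mkdir -p pics; python3 - <<'E'
from bench import status, optics, nets
import cv2, numpy as np
s=status.read_state(); print({k:s[k] for k in('time','position','ee_rot','opening')})
for c in('scene','top'):
    p,d=optics.grab_frame(c); cv2.imwrite(f'pics/{c}0.png',p); np.savez(f'{c}0.npz',p=p,d=d)
    print(c,optics.camera_params(c))
    for q in('green_base','green_grip','red_stud'):
        print(q,[(np.round(r['centre']),round(r['conf'],2)) for r in nets.find_in(c,q)])
E
```

```text
{'time': 0.0, 'position': array([0.20176389, 0.48423245, 0.23051508]), 'ee_rot': array([-1.79906515e+02,  6.82263548e-04,  1.57381423e+02]), 'opening': 1.000151358148532}
scene {'mtx': array([[407.85537531,   0.        , 311.72955655],
       [  0.        , 407.85537531, 196.20605303],
       [  0.        ,   0.        ,   1.        ]]), 'rvec': array([ 1.30807018,  2.26877675, -0.9219346 ]), 'tvec': array([ 0.22054855, -0.330145  ,  1.37167165])}
green_base [(array([230., 354.]), 0.95)]
green_grip [(array([214., 351.]), 0.85), (array([258., 484.]), 0.55)]
red_stud [(array([247., 361.]), 0.6)]
top {'mtx': array([[397.50000469,   0.        , 315.53293324],
       [  0.        , 397.50000469, 197.98351757],
       [  0.        ,   0.        ,   1.        ]]), 'rvec': array([ 2.189005  , -2.17863828,  0.05197902]), 'tvec': array([0.08946408, 0.54821546, 0.97985441])}
green_base [(array([211., 168.]), 0.93), (array([195., 284.]), 0.84)]
green_grip [(array([214., 163.]), 0.79), (array([198., 284.]), 0.57)]
red_stud []
```

View pics/top0.png

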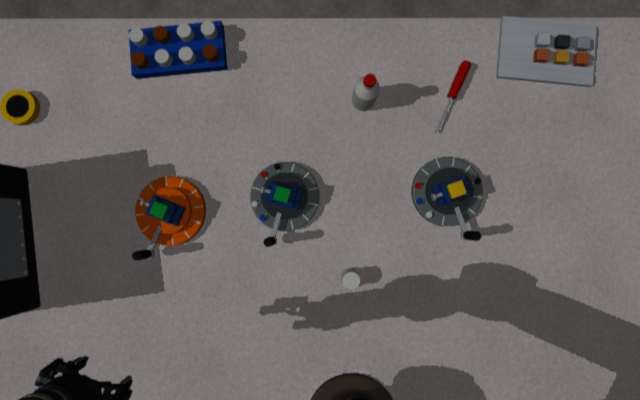

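View pics/scene0.png

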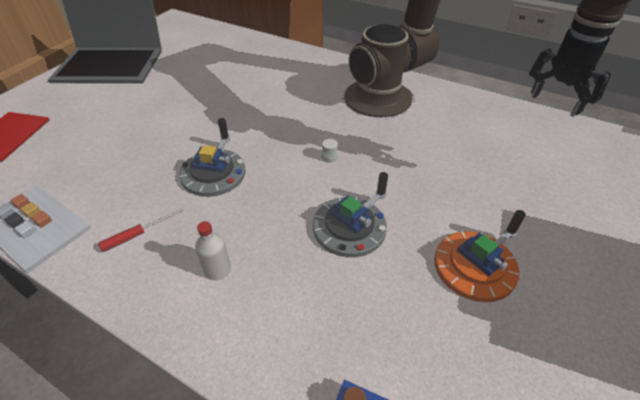

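The green vise (not the orange one) is at about top pixel (row 195, col 285) with its handle at about (241, 270) and the red stud at (174, 263). In the scene view its handle is at (184, 382) and the red stud at (247, 361).

```bash
cat > h.py <<'E'
import cv2, numpy as np
from bench import optics
def cam(c):
    k=optics.camera_params(c); R=cv2.Rodrigues(np.array(k['rvec']))[0]; return np.array(k['mtx']),R,np.array(k['tvec']).ravel()
def ray(c,row,col):
    K,R,t=cam(c); return -R.T@t, R.T@np.linalg.inv(K)@[col,row,1]
def at_z(c,row,col,z):
    o,d=ray(c,row,col); return o+d*(z-o[2])/d[2]
def at_d(c,row,col,d):
    o,r=ray(c,row,col); return o+r*d
def tri(v):
    A=0;b=0
    for c,r,q in v:
        o,d=ray(c,r,q); d/=np.linalg.norm(d); P=np.eye(3)-np.outer(d,d); A=A+P;b=b+P@o
    return np.linalg.solve(A,b)
E
python3 - <<'E'
from h import *
np.set_printoptions(precision=4,suppress=True)
for c,(r0,r1,c0,c1) in dict(top=(150,260,235,345),scene=(160,260,300,400)).items():
    f=np.load(c+'0.npz'); p=f['p']; d=f['d']
    cr=cv2.resize(p[r0:r1,c0:c1],None,fx=5,fy=5,interpolation=cv2.INTER_CUBIC); cv2.imwrite(f'pics/{c}crop.png',cr)
    # clouds
    rr,cc=np.mgrid[r0:r1,c0:c1]; 
    K,R,t=cam(c); X=(np.stack([(cc-K[0,2])/K[0,0],(rr-K[1,2])/K[1,1],np.ones(rr.shape)],-1)*d[r0:r1,c0:c1,None]-t)@R
    P=p[r0:r1,c0:c1].astype(int)
    red=(P[...,2]>90)&(P[...,2]>2*P[...,1])&(P[...,2]>2*P[...,0])
    print(c,'red',red.sum(),np.median(X[red],0), 'px',rr[red].mean(),cc[red].mean())
    blk=(P.sum(-1)<110)&(X[...,2]>.05)&(X[...,2]<.12)
    print('blk',blk.sum(),np.median(X[blk],0),X[blk].min(0),X[blk].max(0),'px',rr[blk].mean(),cc[blk].mean())
    top=(X[...,2]>.012)&(X[...,2]<.024)
    print('base',top.sum(),(np.percentile(X[top],1,0)+np.percentile(X[top],99,0))/2,np.ptp(X[top],0))
E
```

```text
top red 26 [0.6072 0.2255 0.0227] px 174.0 262.5
blk 242 [0.5417 0.1572 0.0751] [0.4342 0.1294 0.05  ] [0.5843 0.209  0.1005] px 208.15289256198346 282.4504132231405
base 1930 [0.5538 0.1715 0.0178] [0.1746 0.1746 0.012 ]
scene red 26 [0.6065 0.2251 0.0257] px 246.5 360.3076923076923
  return _methods._mean(a, axis=axis, dtype=dtype,
  ret = um.true_divide(
Traceback (most recent call last):
ValueError: zero-size array to reduction operation minimum which has no identity
```

View pics/topcrop.png

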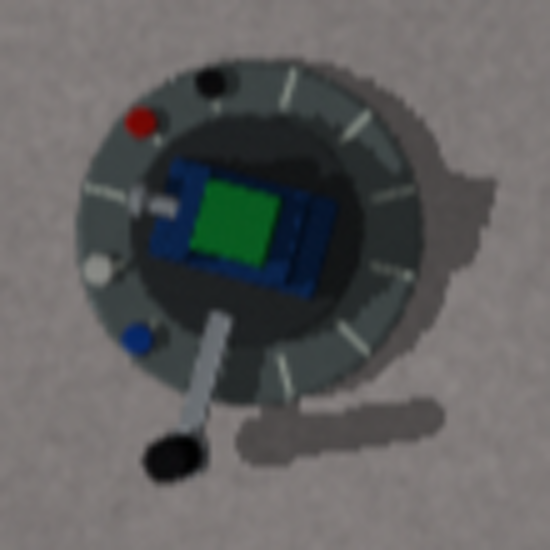

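View pics/scenecrop.png

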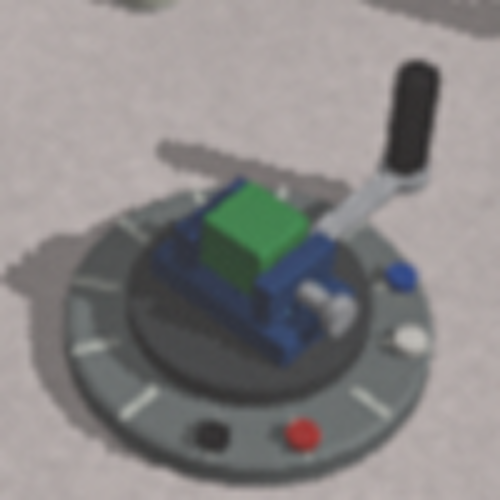

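The crops show the red stud at top (174.0, 262.5), blue stud at about (218, 262), and the arm pointing down-left one mark ccw of blue. The handle is at about (241, 270) in top and (184, 382) in scene. I'll triangulate it.

```bash
python3 - <<'E'
from h import *
np.set_printoptions(precision=4,suppress=True)
m={}
for c,(r0,r1,c0,c1) in dict(top=(232,250,260,280),scene=(168,198,374,392)).items():
    P=np.load(c+'0.npz')['p'][r0:r1,c0:c1].astype(int); b=P.sum(-1)<130
    n,l,s,ce=cv2.connectedComponentsWithStats(b.astype(np.uint8)); k=1+s[1:,4].argmax(); m[c]=(r0+ce[k][1],c0+ce[k][0]); print(c,s[k],m[c])
ctr=np.array([.5538,.1715]); g=tri([('top',*m['top']),('scene',*m['scene'])]); print('tri',g)
for z in(.072,.099): print(z,at_z('top',*m['top'],z),at_z('scene',*m['scene'],z))
bl=at_z('top',150+340/5,235+138/5,.025); red=np.array([.6068,.2253])
for n,q in(('grip',g),('blue',bl),('red',red)):
    v=q[:2]-ctr; print(n,q,np.hypot(*v),np.degrees(np.arctan2(v[1],v[0])))
from bench import status
s=status.read_state(); R=__import__('scipy.spatial.transform',fromlist=['Rotation']).Rotation.from_euler('xyz',s['ee_rot'],degrees=True).as_matrix()
print(s['position'],R, 'tool', R.T@(np.r_[g[:2],.14]-s['position']))
E
```

```text
top [ 4  5 12  9 81] (np.float64(240.98765432098764), np.float64(269.4938271604938))Traceback (most recent call last):
  File "<stdin>", line 6, in <module>
ValueError: attempt to get argmax of an empty sequence
```

```bash
python3 - <<'E'
from h import *
np.set_printoptions(precision=4,suppress=True)
m={}
for c,(r0,r1,c0,c1) in dict(top=(232,250,260,280),scene=(168,198,374,392)).items():
    P=np.load(c+'0.npz')['p'][r0:r1,c0:c1].astype(int); b=P.sum(-1)<(130 if c=='top' else 210)
    n,l,s,ce=cv2.connectedComponentsWithStats(b.astype(np.uint8)); k=1+s[1:,4].argmax(); m[c]=(r0+ce[k][1],c0+ce[k][0]); print(c,s[k],m[c])
ctr=np.array([.5538,.1715]); g=tri([('top',*m['top']),('scene',*m['scene'])]); print('tri',g)
for z in(.072,.099): print(z,at_z('top',*m['top'],z),at_z('scene',*m['scene'],z))
bl=at_z('top',150+340/5,235+138/5,.025); red=np.array([.6068,.2253])
for n,q in(('grip',g),('blue',bl),('red',red)):
    v=q[:2]-ctr; print(n,q,np.hypot(*v),np.degrees(np.arctan2(v[1],v[0])))
from bench import status
s=status.read_state(); R=__import__('scipy.spatial.transform',fromlist=['Rotation']).Rotation.from_euler('xyz',s['ee_rot'],degrees=True).as_matrix()
print(s['position'],R, 'tool', R.T@(np.r_[g[:2],.14]-s['position']))
E
```

```text
top [ 4  5 12  9 81] (np.float64(240.98765432098764), np.float64(269.4938271604938))
scene [  3   5  10  22 154] (np.float64(183.2987012987013), np.float64(381.84415584415586))
tri [0.4421 0.1999 0.0711]
0.072 [0.4423 0.1994 0.072 ] [0.4428 0.2005 0.072 ]
0.099 [0.4436 0.1959 0.099 ] [0.4698 0.209  0.099 ]
grip [0.4421 0.1999 0.0711] 0.11522356322798358 165.7384461655318
blue [0.4969 0.2233 0.025 ] 0.07696753797458808 137.6821930458569
red [0.6068 0.2253] 0.0755211228730082 45.429173842202246
[0.2019 0.4845 0.2311] [[-0.9231  0.3846 -0.0001]
 [ 0.3846  0.9231 -0.0003]
 [ 0.     -0.0003 -1.    ]] tool [-0.3312 -0.1703  0.0912]
```

Handle at (0.442, 0.200, 0.071), radius 115 mm at 165.6°. The stud is at 45.4°, so the goal is 135.4°, one click clockwise. The current tool yaw already closes nearly tangentially, so I'll approach above it.

servo_tool:
  travel:
    - [-0.0237, -0.0122, 0.0043]
    - [-0.0237, -0.0122, 0.0043]
    - [-0.0237, -0.0122, 0.0043]
    - [-0.0237, -0.0122, 0.0043]
    - [-0.0237, -0.0122, 0.0043]
    - [-0.0237, -0.0122, 0.0043]
    - [-0.0237, -0.0122, 0.0043]
    - [-0.0237, -0.0122, 0.0043]
    - [-0.0237, -0.0122, 0.0043]
    - [-0.0237, -0.0122, 0.0043]
    - [-0.0237, -0.0122, 0.0043]
    - [-0.0237, -0.0122, 0.0043]
    - [-0.0237, -0.0122, 0.0043]
    - [-0.0237, -0.0122, 0.0043]
    - [0, 0, 0]
    - [0, 0, 0]
  twist: [0, 0, 0, 0, 0, 0, 0, 0, 0, 0, 0, 0, 0, 0, 0, 0]
  fingers: 0
  grip_force: 25

```text
time: 1.73
position: [0.4429, 0.1983, 0.1708]
ee_rot: [-180.0, -0.0, 157.2]
ft_force: [-0.0, -0.5, -0.7]
opening: 0.998
grip_force: 0.0
```

servo_tool:
  travel:
    - [0, 0.002, 0.012]
    - [0, 0, 0.0145]
    - [0, 0, 0.0145]
    - [0, 0, 0.0145]
    - [0, 0, 0.0145]
    - [0, 0, 0.0145]
    - [0, 0, 0.0145]
    - [0, 0, 0.0145]
    - [0, 0, 0]
    - [0, 0, 0]
  twist: [0, 0, 0, 0, 0, 0, 0, 0, 0, 0]

```text
time: 2.57
position: [0.4423, 0.2017, 0.0574]
ee_rot: [-179.9, -0.1, 157.5]
ft_force: [0.2, -0.0, 0.7]
opening: 1.002
grip_force: 0.0
```

servo_tool:
  travel:
    - [0, 0, 0]
    - [0, 0, 0]
    - [0, 0, 0]
    - [0, 0, 0]
    - [0, 0, 0]
    - [0, 0, 0]
    - [0, 0, 0]
    - [0, 0, 0]
    - [0, 0, 0]
    - [0, 0, 0]
    - [0, 0, 0]
    - [0, 0, 0]
  twist: [0, 0, 0, 0, 0, 0, 0, 0, 0, 0, 0, 0]
  fingers: 255
  grip_force: 25

```text
time: 3.57
position: [0.4435, 0.2012, 0.058]
ee_rot: [180.0, 0.0, 157.4]
ft_force: [-1.2, 0.0, 6.4]
opening: 0.249
grip_force: 25.8
```

servo_tool:
  travel:
    - [0.0007, 0.0051, 0]
    - [0.0004, 0.0051, 0]
    - [0.0001, 0.005, 0]
    - [0, 0.005, 0]
    - [-0.0003, 0.005, 0]
    - [-0.0005, 0.005, 0]
    - [-0.0007, 0.005, 0]
    - [-0.0009, 0.0049, 0]
    - [-0.0012, 0.0049, 0]
    - [-0.0014, 0.0049, 0]
    - [-0.0016, 0.0048, 0]
    - [-0.0018, 0.0048, 0]
    - [0, 0, 0]
    - [0, 0, 0]
    - [0, 0, 0]
  twist: [0, 0, 0, 0, 0, 0, 0, 0, 0, 0, 0, 0, 0, 0, 0]

```text
time: 4.82
position: [0.4744, 0.2526, 0.0581]
ee_rot: [-180.0, 0.2, 157.3]
ft_force: [5.2, -5.3, 3.9]
opening: 0.247
grip_force: 25.9
```

servo_tool:
  travel:
    - [0, 0, 0]
    - [0, 0, 0]
    - [0, 0, 0]
    - [0, 0, 0]
    - [0, 0, 0]
    - [0, 0, 0]
    - [0, 0, 0]
    - [0, 0, 0]
    - [0, 0, 0]
    - [0, 0, 0]
  twist: [0, 0, 0, 0, 0, 0, 0, 0, 0, 0]
  fingers: 0

```text
time: 5.65
position: [0.4728, 0.2533, 0.0576]
ee_rot: [180.0, -0.0, 157.4]
ft_force: [0.2, 0.1, -0.1]
opening: 0.998
grip_force: 0.0
```

servo_tool:
  travel:
    - [0, 0, -0.01]
    - [0, 0, -0.015]
    - [0, 0, -0.015]
    - [0, 0, -0.015]
    - [0, 0, -0.015]
    - [0, 0, -0.015]
    - [0, 0, -0.015]
    - [0, 0, -0.015]
    - [0, 0, -0.015]
    - [0.02, 0.02, -0.01]
    - [0.03, 0.02, 0]
    - [0.03, 0.02, 0]
    - [0.03, 0.02, 0]
    - [0.03, 0.02, 0]
    - [0, 0, 0]
    - [0, 0, 0]
  twist: [0, 0, 0, 0, 0, 0, 0, 0, 0, 0, 0, 0, 0, 0, 0, 0]

```text
time: 6.98
position: [0.3809, 0.4009, 0.1982]
ee_rot: [180.0, 0.0, 157.6]
ft_force: [-0.2, -0.4, -0.6]
opening: 1.003
grip_force: 0.0
```

```bash
python3 - <<'E'
from h import *
from bench import status
p,d=optics.grab_frame('top'); cv2.imwrite('pics/top1.png',cv2.resize(p[140:270,230:360],None,fx=4,fy=4,interpolation=cv2.INTER_CUBIC))
p,d=optics.grab_frame('scene'); cv2.imwrite('pics/scene1.png',p[120:300,150:560])
s=status.read_state(); print(s['time'],s['position'],s['ft_force'])
E
```

```text
7.0833 [0.38209688 0.39928684 0.19807037] [-0.20481244  0.36294783  0.30374582]
```

View pics/top1.png

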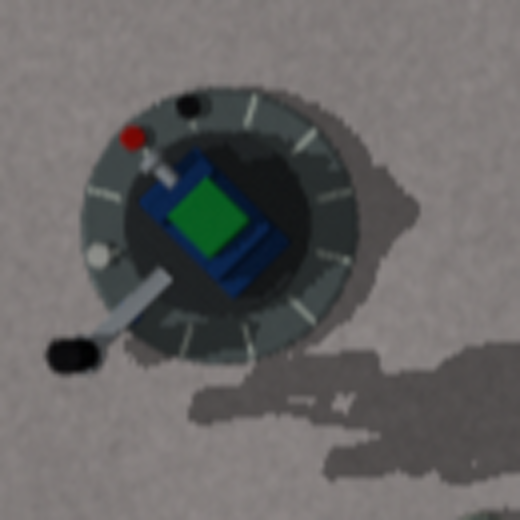

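View pics/scene1.png

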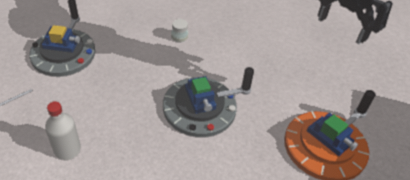

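The arm now lies over the blue stud: handle at crop (row 355, col 73), red stud at (138, 133), three marks apart. The gripper is clear and the yellow vise hasn't moved.

```bash
python3 -c "
from bench import ctrl; print(ctrl.hand_in())"
```

```text
the job is handed in; nothing more can be done
None
```

I swung the green vise one click clockwise, so its arm now rests three clicks counter-clockwise of the red stud. I then released it and handed the job in at about 7 s; the yellow vise was not touched, and the hand-in gave no verdict.

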